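# Close the blotting manifold and hold it shut

### The job

Close the blotting manifold: first push the sliding carriage that carries its lower half along the rails until it clicks fully home against the end stop, then pick up the loose upper half by its rib, set it over the two dowels and press it down against the springy gasket until the two halves meet with no gap. Finish holding it pressed shut, without letting go, the carriage still clicked home, and leave the vial, the dish and the pen lying about it where they are.

Things in the scene. Friction and masses are not known exactly. Their poses are not given: they have to be found in the camera images.
- carriage (a joint): Travel of the carriage along its rails, m: 0 = open end, 0.08 = home on the end stop. Starts at 0 to 0.035; about 0.5 N of friction. From 0.066 a spring roller resists with up to about 7 N; its crest is at 0.074, and past it the spring snaps the carriage home and keeps it there. Let go before the crest, it is pushed back.
- lower_top (a point): On the carriage: centre of the flat top (land) of the lower half, a white block 130 (x) x 70 (y) mm, land 50 mm above the bench. z up, +y is the way the carriage slides home, x runs through both steel dowels. These stand at x = -50 and +50 mm, y = 0; diameter 8 mm, 24 mm tall, the top 6 mm tapering to 3 mm.
- pad (a point): Centre of the top of the black rubber gasket pad, 74 x 54 mm, between the dowels, on springs 5 mm proud of the land. It begins to sink at about 4 N and is level with the land at about 8 N, the upper half's weight included; that weight alone does not sink it. Then the land stops the upper half rigidly.
- tab (a point): On the carriage, axes as lower_top: middle of the rear (-y) face of the upright aluminium push tab, 50 mm wide (x), 8 mm thick. The face is free from 32 mm below to 17 mm above this point (top 85 mm above the bench). Push it in +y. Behind it is open space above the base plate and rails (tops 22 mm above the bench).
- cover_center (a point): Centre, half-way up, of the loose upper half, flat on the bench: white plate 130 (x) x 70 (y) x 18 mm, with a grip rib 50 (x) x 20 (y) x 40 mm high on mid-top; 58 mm high in all. Underside 29 mm below this point. Through holes, diameter 10 mm, at x = -50 and +50 mm, y = 0. Fits either way round. 0.15 to 0.31 kg. Closed, this point is 29 mm above lower_top.
- cover: The same upper half, origin at the centre of its underside, axes as cover_center.
- station: The fixed aluminium base of the manifold, 190 x 220 mm, origin on the bench 40 mm along +y from where the lower half's centre is with the carriage at 0; axes as lower_top. The end stop (45 mm tall) stands across its +y end and the detent housing (46 mm tall, with a 8 mm screw on top) on its +x side.
- vial: Small glass vial, 28 mm in diameter and 55 mm tall, standing between the two work areas; origin at the middle of its base. A bystander: leave it.
- dish: Clear closed dish, 90 mm in diameter and 16 mm high, nearest the robot; origin at the middle of its base. A bystander: leave it.
- pen: Black pen, 12 mm thick and 130 mm long, lying beyond the vial. A bystander: leave it.

How it is judged:
By the outcome, as a careful person would: the job done as asked, in the order asked, and still so for the second after the job is handed in, while the arm keeps its last pose, push and grip.
It also fails if it takes over 61 s, if anything falls off the work surface, if the arm or the gripper's body presses on something with over 40 N, if the wrist force passes 120 N, or if a joint passes its speed limit or range.

### The arm

A 6-joint arm with a two-finger parallel gripper is mounted at the origin on the work surface. World frame = base frame: x ahead of the robot, y to its left, z up, the work surface at z = 0. Lengths are in mm, angles in rad, forces in N, time in s.
With the tool pointing down it reaches from about 275 to 1000 mm from the base axis. Payload 8.4 kg.
Tool frame: the origin (TCP) lies at the very end of the fingers, on their centre line; the grasp point (between the pads) lies 19 mm behind it (r.tcp_to_grasp is the distance from the TCP to the grasp point, in mm); z points along the fingers, y is the line along which they close (so a half turn about z gives the same grasp; the last joint's range is limited). The gripper opens to 85 mm and grips with 20 to 120 N. Pads are 22 mm wide; open, the fingers measure 114 mm over their backs; the gripper's body (76 mm by 85 mm) begins 54 mm behind the grasp point. The pads swing forward as they close: fully open they stand 13 mm farther back than shut.
Start: joints at [1.269, 0.353, 1.633, -0, 1.155, -0.002], TCP at [184.579, 597.125, 231.281] pointing down, gripper open.
Joint ranges: [-2.63, 2.63], [-0.92, 2.1], [0.06, 2.66], [-1.3, 4.44], [0, 2.69], [-3.02, 3.02]. Speed limits (rad/s): [2.22, 2.22, 2.79, 3.14, 3.14, 3.14].

### API

Orientations are given as [roll, pitch, yaw] about the fixed x, y, z axes, in that order (R = Rz(yaw) Ry(pitch) Rx(roll)).
In Python, from rig import r gives the robot as it stands. The module is installed in compiled form; this text tells all that it offers.
- The arm moves only by the tool play_rows, never from a script. Its argument "rows" is a list of rows, each an object with "dp": the shift along the tool's x, y, z in units of 40 mm (1.0 is 40 mm), a list of three; "turn": the turn, a rotation vector about the tool's x, y, z in units of 6 degrees (1.0 is 6 degrees), a list of three; "fingers": the closure, from 0 (fully open) to 1 (shut). In form: [{"dp": [tx, ty, tz], "turn": [wx, wy, wz], "fingers": fingers}, ...]. A call has 1 to 5 rows; each row shifts and turns the commanded pose from where the row before left it, along the tool's axes as they then stand; what a row does not reach is not made up. A row lasts 1/12 s, in which the tool goes at most 41.7 mm and 7.16 degrees, less where a joint would pass 70% of its speed; a pose out of reach is approached as far as the arm can. A call is refused whole if a number of a shift passes 1 or a number of a turn 1, either way. A call with a gripper value outside its range is refused whole. The fingers move at their own pace and stop on an object; "force" is the grip in N (left out, the last holds). Time passes only in rows, so rows that do not move let the fingers close. It gives the time, the measured TCP pose, the force, the opening and the grip force at its end, in the units of the state.
- r.sense(): the state, without advancing time (a new reading comes with each control period).
- r.grab_frame(name): name is "scene" or "top"; returns a dict with "pixels" (384x512x3 uint8, red, green, blue), "fx", "fy", "cx", "cy" (pixels), "pose" (4x4, takes a point from camera to world coordinates). Camera axes: x right, y down, z forward; pixel columns grow to the right and rows downward; lengths in mm; the calibration is good to about 2 mm. A picture is of the moment at which its call begins. There is no depth.
- r.sign_off(): hands the job in; it is judged then, once.
The state is a dict: "clock": time; "qpos": joint angles; "qvel": joint speeds; "joint_efforts": joint torques, N m; "eef_pos": TCP position; "tcp_rot": TCP orientation; "contact_force": force on the tool from outside, world axes, zero at the start; "wrist_torque": the same for the moment, N m; "opening": opening from 0.0 (shut) to 1.0 (fully open); "grasp_force": force on a finger pad.
Only numpy, scipy, OpenCV 4.12 (cv2) and the standard library are available. Lean on these libraries where they do the work, as an engineer would, in place of code of your own. Each camera call takes 0.05 s, during which the arm holds its last target. There are 200 camera calls.

## Working session

There is one attempt and no reset: what is moved stays moved. The work goes in short steps, Python scripts to look and compute and a tool call to move; the robot and the scene stay as the last step left them, time stands still between calls to the robot, and variables do not carry over. Pictures are saved under pics/ and viewed, at most 10 in all, crops included, and the job is handed in when it is done.

Besides the shell and the picture viewer there is one more tool, called after "Emit:" by a JSON object that holds its "op" and its "data". play_rows: Moves the arm, as the interface text tells. Its arguments: {"type":"object","properties":{"rows":{"type":"array"},"force":{"type":"number"}},"required":["rows"]}

```bash
mkdir -p pics; python3 - <<'E'
from rig import r
import cv2,numpy as np
s=r.sense();print(s)
for n in("scene","top"):
    f=r.grab_frame(n);cv2.imwrite(f"pics/{n}0.png",f["pixels"][:,:,::-1]);np.savez(f"{n}0.npz",**f)
    print(n,f["fx"],f["fy"],f["cx"],f["cy"],np.round(f["pose"],3).tolist())
E
```

```text
{'clock': 0.0, 'qpos': array([ 1.26862849e+00,  3.53651322e-01,  1.63413872e+00, -2.53597881e-05,
        1.15516382e+00, -2.38438000e-03]), 'qvel': array([-7.84461708e-04, -2.38403049e-04, -2.11158401e-03,  2.00167454e-03,
       -2.37833012e-04,  6.28234706e-05]), 'joint_efforts': array([-2.04978896e-03, -6.05238390e+01, -3.42066658e+01, -1.93101587e-04,
        9.30500304e-03,  7.08375055e-06]), 'eef_pos': array([184.43019713, 596.68022423, 230.55772266]), 'tcp_rot': array([-3.14023139e+00,  1.99410241e-05,  2.84181947e+00]), 'contact_force': array([ 0.1676828 , -0.03908494,  0.19807922]), 'wrist_torque': array([0.01733205, 0.00307216, 0.00684644]), 'grasp_force': 0.0, 'opening': 1.0009329452239604}
scene 378.38374137626096 378.38374137626096 256.76048258895094 189.79391190078414 [[-0.662, 0.455, -0.596, 969.831], [0.75, 0.403, -0.525, 322.585], [0.001, -0.794, -0.608, 496.442], [0.0, 0.0, 0.0, 1.0]]
top 413.24682654529505 413.24682654529505 253.75785854891762 191.00727441185754 [[0.001, -0.99, 0.139, 465.633], [-1.0, -0.001, -0.002, -59.117], [0.002, -0.139, -0.99, 857.18], [0.0, 0.0, 0.0, 1.0]]
```

View pics/scene0.png

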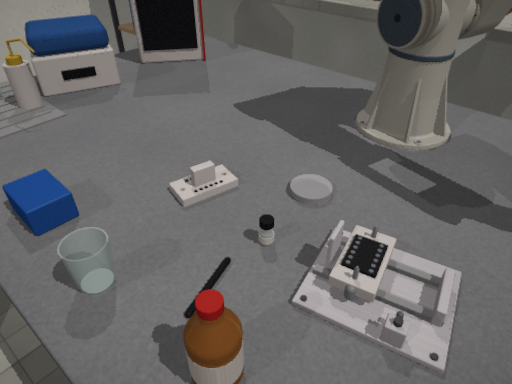

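View pics/top0.png

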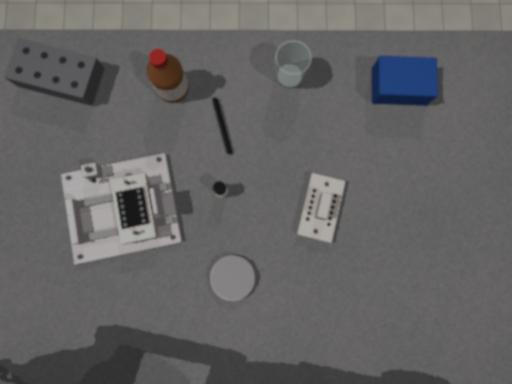

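The scene view shows the station at (380,290), with the tab at (333,240), and the cover at (204,183). The top view shows the lower half at (132,208), the cover at (322,208), the vial at (220,188), the dish at (232,278) and the pen at (222,125). I'll enlarge both work areas.

```bash
cat > h.py <<'E'
import numpy as np,cv2
from rig import r
def ray(f,u,v,z):
    P=np.array(f["pose"]);d=P[:3,:3]@[(u-f["cx"])/f["fx"],(v-f["cy"])/f["fy"],1];o=P[:3,3]
    return (o+d*(z-o[2])/d[2])[:2]
def proj(f,p):
    P=np.array(f["pose"]);c=P[:3,:3].T@(np.array(p)-P[:3,3]);return [f["fx"]*c[0]/c[2]+f["cx"],f["fy"]*c[1]/c[2]+f["cy"]]
def rect(f,m,z):
    cs=cv2.findContours(m,cv2.RETR_EXTERNAL,cv2.CHAIN_APPROX_NONE)[0];c=max(cs,key=cv2.contourArea)
    w=np.array([ray(f,*p[0],z) for p in c],np.float32);return cv2.minAreaRect(w)
E
python3 - <<'E'
from h import *
f=dict(np.load("top0.npz"));g=f["pixels"][:,:,::-1]
a=cv2.resize(g[145:270,55:190],None,fx=4,fy=4,interpolation=cv2.INTER_CUBIC);b=cv2.resize(g[165:250,290:352],None,fx=4,fy=4,interpolation=cv2.INTER_CUBIC)
o=np.zeros((500,800,3),np.uint8);o[:500,:540]=a;o[:340,545:793]=b
cv2.imwrite("pics/crop.png",o)
hsv=cv2.cvtColor(g,cv2.COLOR_BGR2GRAY)
m=np.zeros_like(hsv);m[165:250,290:352]=(hsv[165:250,290:352]>120)*255
m=cv2.morphologyEx(m,cv2.MORPH_CLOSE,np.ones((7,7)))
print("cover z18",rect(f,m,18))
m=np.zeros_like(hsv);m[180:235,112:152]=(hsv[180:235,112:152]<60)*255
m=cv2.morphologyEx(m,cv2.MORPH_CLOSE,np.ones((7,7)))
print("pad z55",rect(f,m,55))
for n,u,v in(("vial",220,195),("dish",232,278),("pen1",215,98),("pen2",230,153)):print(n,ray(f,u,v,0))
E
```

```text
cover z18 ((550.4102783203125, -197.9787139892578), (72.27822875976562, 132.43914794921875), 75.75765228271484)
pad z55 ((545.570068359375, 175.86854553222656), (69.2359848022461, 50.303096771240234), 11.985774993896484)
vial [577.19084109   9.69299799]
dish [406.96622433 -16.84653829]
pen1 [788.67066342  23.15136896]
pen2 [667.07586271 -10.39345313]
```

View pics/crop.png

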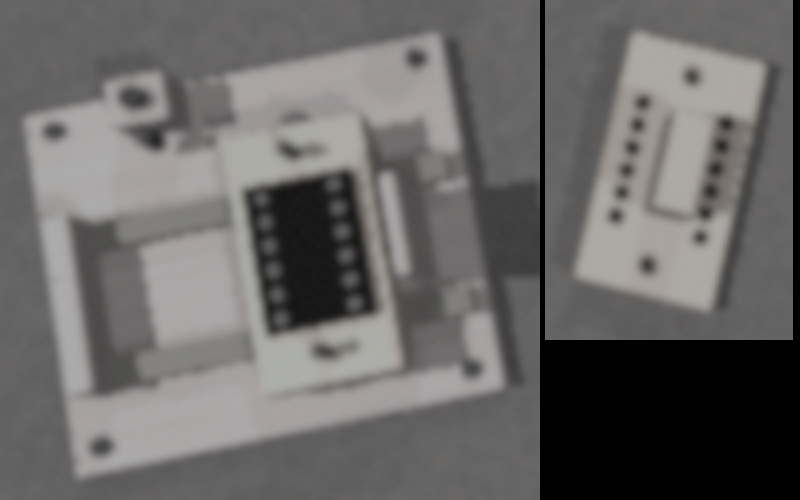

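The crop shows the cover holes at about (692,75) and (648,265), the land corners at (222,140), (360,112), (402,368) and (262,392), and the tab top at (395,222). Next I'll convert these to world coordinates.

```bash
python3 - <<'E'
from h import *
f=dict(np.load("top0.npz"))
def A(x,y,z):return ray(f,55+(x+.5)/4-.5,145+(y+.5)/4-.5,z)
def B(x,y,z):return ray(f,290+(x-545+.5)/4-.5,165+(y+.5)/4-.5,z)
h=[B(692,75,18),B(648,265,18)];d=h[0]-h[1];print("cov",h,sum(h)/2,np.linalg.norm(d),np.degrees(np.arctan2(d[1],d[0])))
c=[B(*p,18) for p in((632,30),(768,64),(713,311),(575,278))];print(np.mean(c,0))
for a,b in((0,3),(1,2)):d=c[a]-c[b];print(np.linalg.norm(d),np.degrees(np.arctan2(d[1],d[0])))
rb=[B(*p,58) for p in((678,108),(717,114),(693,217),(652,209))];print("rib",np.mean(rb,0))
c=[A(*p,50) for p in((222,140),(360,112),(402,368),(262,392))];print("land",np.mean(c,0))
for a,b in((0,3),(1,2)):d=c[a]-c[b];print(np.linalg.norm(d),np.degrees(np.arctan2(d[1],d[0])))
print("tab",A(395,222,85));d=A(383,172,85)-A(407,275,85);print(np.degrees(np.arctan2(d[1],d[0])))
c=[A(*p,12) for p in((24,117),(441,34),(504,386),(78,478))];print("station",np.mean(c,0))
for a,b in((0,3),(1,2)):d=c[a]-c[b];print(np.linalg.norm(d),np.degrees(np.arctan2(d[1],d[0])))
d=c[0]-c[1];print(np.linalg.norm(d),np.degrees(np.arctan2(d[1],d[0]))-90)
E
```

```text
cov [array([ 599.28244839, -210.18889392]), array([ 501.91999633, -185.65976831])] [ 550.60122236 -197.92433112] 100.40480602689765 -14.140605918356876
[ 550.50241854 -198.95593163]
131.167813626866 -13.728023103661146
130.07919388303736 -14.00055289286471
rib [ 550.20209624 -198.6171336 ]
land [545.65856901 176.9095786 ]
126.2566141251211 11.635237089567251
128.68190933341103 11.26820665241618
tab [556.22678354 127.97851323]
14.914673988701576
station [549.76196605 213.27169599]
188.6296592107888 12.03321496164236
186.4921558239245 11.638867242701687
219.39430053341997 11.679399737258535
```

Emit:
{"op": "play_rows", "data": {"rows": [{"dp": [0, 0, 0], "turn": [0, 0, -0.97], "fingers": 1}, {"dp": [0, 0, 0], "turn": [0, 0, -0.97], "fingers": 1}, {"dp": [0, 0, 0], "turn": [0, 0, -0.97], "fingers": 1}, {"dp": [0, 0, 0], "turn": [0, 0, -0.97], "fingers": 1}, {"dp": [0, 0, 0], "turn": [0, 0, -0.97], "fingers": 1}]}}

```text
clock: 0.52
eef_pos: [184.5, 596.8, 230.8]
tcp_rot: [-3.141, -0.0, -2.928]
contact_force: [0.1, 0.8, -0.3]
opening: 0.301
grasp_force: 0.0
```

Emit:
{"op": "play_rows", "data": {"rows": [{"dp": [-0.333, -0.724, 0], "turn": [0, 0, 0], "fingers": 1}, {"dp": [-0.333, -0.724, 0], "turn": [0, 0, 0], "fingers": 1}, {"dp": [-0.333, -0.724, 0], "turn": [0, 0, 0], "fingers": 1}, {"dp": [-0.333, -0.724, 0], "turn": [0, 0, 0], "fingers": 1}, {"dp": [-0.333, -0.724, 0], "turn": [0, 0, 0], "fingers": 1}]}}

```text
clock: 0.93
eef_pos: [280.1, 467.7, 230.9]
tcp_rot: [-3.141, -0.0, -2.933]
contact_force: [0.2, 0.0, 0.7]
opening: -0.004
grasp_force: 0.0
```

Emit:
{"op": "play_rows", "data": {"rows": [{"dp": [-0.333, -0.724, 0], "turn": [0, 0, 0], "fingers": 1}, {"dp": [-0.333, -0.724, 0], "turn": [0, 0, 0], "fingers": 1}, {"dp": [-0.333, -0.724, 0], "turn": [0, 0, 0], "fingers": 1}, {"dp": [-0.333, -0.724, 0], "turn": [0, 0, 0], "fingers": 1}, {"dp": [-0.333, -0.724, 0], "turn": [0, 0, 0], "fingers": 1}]}}

```text
clock: 1.35
eef_pos: [375.2, 339.8, 231.1]
tcp_rot: [-3.141, -0.0, -2.933]
contact_force: [1.9, 0.9, 0.3]
opening: 0.001
grasp_force: 0.0
```

Emit:
{"op": "play_rows", "data": {"rows": [{"dp": [-0.333, -0.724, 0], "turn": [0, 0, 0], "fingers": 1}, {"dp": [-0.333, -0.724, 0], "turn": [0, 0, 0], "fingers": 1}, {"dp": [-0.333, -0.724, 0], "turn": [0, 0, 0], "fingers": 1}, {"dp": [-0.333, -0.724, 0], "turn": [0, 0, 0], "fingers": 1}, {"dp": [-0.333, -0.724, 0], "turn": [0, 0, 0], "fingers": 1}]}}

```text
clock: 1.77
eef_pos: [470.3, 211.9, 231.1]
tcp_rot: [-3.142, -0.0, -2.934]
contact_force: [-0.0, -0.2, -0.0]
opening: -0.001
grasp_force: 0.0
```

Emit:
{"op": "play_rows", "data": {"rows": [{"dp": [-0.333, -0.724, 0], "turn": [0, 0, 0], "fingers": 1}, {"dp": [-0.333, -0.724, 0], "turn": [0, 0, 0], "fingers": 1}, {"dp": [-0.333, -0.724, 0], "turn": [0, 0, 0], "fingers": 1}, {"dp": [-0.333, -0.724, 0], "turn": [0, 0, 0], "fingers": 1}, {"dp": [-0.333, -0.724, 0], "turn": [0, 0, 0], "fingers": 1}]}}

```text
clock: 2.18
eef_pos: [565.4, 83.9, 231.0]
tcp_rot: [3.142, -0.001, -2.934]
contact_force: [1.0, 0.5, -0.6]
opening: -0.002
grasp_force: 0.0
```

Emit:
{"op": "play_rows", "data": {"rows": [{"dp": [0, 0, 0], "turn": [0, 0, 0], "fingers": 1}, {"dp": [0, 0, 0], "turn": [0, 0, 0], "fingers": 1}, {"dp": [0, 0, 0], "turn": [0, 0, 0], "fingers": 1}]}}

```text
clock: 2.43
eef_pos: [564.2, 85.6, 230.8]
tcp_rot: [3.141, -0.001, -2.934]
contact_force: [-0.2, 0.5, 1.2]
opening: -0.002
grasp_force: 0.0
```

Emit:
{"op": "play_rows", "data": {"rows": [{"dp": [0, 0, 0.88], "turn": [0, 0, 0], "fingers": 1}, {"dp": [0, 0, 0.88], "turn": [0, 0, 0], "fingers": 1}, {"dp": [0, 0, 0.88], "turn": [0, 0, 0], "fingers": 1}, {"dp": [0, 0, 0.88], "turn": [0, 0, 0], "fingers": 1}, {"dp": [0, 0, 0.88], "turn": [0, 0, 0], "fingers": 1}]}}

```text
clock: 2.85
eef_pos: [563.9, 86.9, 54.1]
tcp_rot: [3.141, 0.0, -2.932]
contact_force: [0.5, 1.0, -0.4]
opening: -0.0
grasp_force: 0.0
```

Emit:
{"op": "play_rows", "data": {"rows": [{"dp": [0, 0.1, 0], "turn": [0, 0, 0], "fingers": 1}, {"dp": [0, 0.1, 0], "turn": [0, 0, 0], "fingers": 1}, {"dp": [0, 0.1, 0], "turn": [0, 0, 0], "fingers": 1}, {"dp": [0, 0.1, 0], "turn": [0, 0, 0], "fingers": 1}, {"dp": [0, 0.1, 0], "turn": [0, 0, 0], "fingers": 1}]}}

```text
clock: 3.27
eef_pos: [562.1, 106.1, 57.7]
tcp_rot: [-3.142, 0.004, -2.933]
contact_force: [-0.1, -0.7, -0.9]
opening: -0.001
grasp_force: 0.0
```

```bash
python3 - <<'E'
from h import *
f=r.grab_frame("scene");g=f["pixels"][:,:,::-1]
cv2.imwrite("pics/s1.png",cv2.resize(g[180:380,250:500],None,fx=3,fy=3,interpolation=cv2.INTER_CUBIC));s=r.sense();print(s["eef_pos"],s["contact_force"])
E
```

```text
[561.81461536 106.48578622  57.39069144] [-1.26978254  0.07243119  0.11406436]
```

View pics/s1.png

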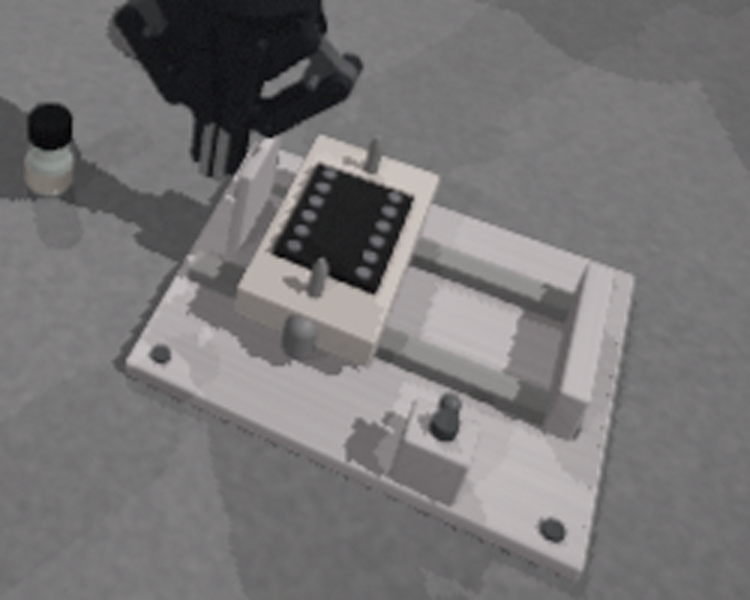

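The picture shows the closed fingers at (225,150), just behind the tab at (250,190). The path along the rails is clear, so I'll push.

Emit:
{"op": "play_rows", "data": {"rows": [{"dp": [0, 0.15, 0], "turn": [0, 0, 0], "fingers": 1}, {"dp": [0, 0.15, 0], "turn": [0, 0, 0], "fingers": 1}, {"dp": [0, 0.15, 0], "turn": [0, 0, 0], "fingers": 1}, {"dp": [0, 0.15, 0], "turn": [0, 0, 0], "fingers": 1}, {"dp": [0, 0.15, 0], "turn": [0, 0, 0], "fingers": 1}]}}

```text
clock: 3.73
eef_pos: [554.5, 135.0, 55.4]
tcp_rot: [-3.142, 0.0, -2.934]
contact_force: [0.4, -0.8, 1.1]
opening: -0.0
grasp_force: 0.5
```

Emit:
{"op": "play_rows", "data": {"rows": [{"dp": [0, 0.15, 0], "turn": [0, 0, 0], "fingers": 1}, {"dp": [0, 0.15, 0], "turn": [0, 0, 0], "fingers": 1}, {"dp": [0, 0.1, 0], "turn": [0, 0, 0], "fingers": 1}, {"dp": [0, 0.1, 0], "turn": [0, 0, 0], "fingers": 1}, {"dp": [0, 0.1, 0], "turn": [0, 0, 0], "fingers": 1}]}}

```text
clock: 4.15
eef_pos: [549.4, 158.2, 55.2]
tcp_rot: [-3.142, -0.0, -2.933]
contact_force: [0.7, -0.3, 1.0]
opening: 0.003
grasp_force: 0.4
```

Emit:
{"op": "play_rows", "data": {"rows": [{"dp": [0, 0.05, 0], "turn": [0, 0, 0], "fingers": 1}, {"dp": [0, 0.05, 0], "turn": [0, 0, 0], "fingers": 1}, {"dp": [0, 0.05, 0], "turn": [0, 0, 0], "fingers": 1}, {"dp": [0, 0.05, 0], "turn": [0, 0, 0], "fingers": 1}, {"dp": [0, 0.05, 0], "turn": [0, 0, 0], "fingers": 1}]}}

```text
clock: 4.57
eef_pos: [547.4, 167.7, 55.2]
tcp_rot: [-3.142, -0.0, -2.934]
contact_force: [0.3, 0.1, 0.3]
opening: 0.003
grasp_force: 0.3
```

```bash
python3 - <<'E'
from h import *
s=r.sense();print(s["eef_pos"],s["contact_force"])
E
```

```text
[547.38114969 167.65109735  55.1996668 ] [0.27381735 0.12193781 0.25178304]
```

Emit:
{"op": "play_rows", "data": {"rows": [{"dp": [0, 0.05, 0], "turn": [0, 0, 0], "fingers": 1}, {"dp": [0, 0.05, 0], "turn": [0, 0, 0], "fingers": 1}, {"dp": [0, 0.05, 0], "turn": [0, 0, 0], "fingers": 1}]}}

```text
clock: 4.82
eef_pos: [546.2, 173.6, 55.3]
tcp_rot: [-3.142, -0.0, -2.934]
contact_force: [-0.3, -0.6, -0.3]
opening: -0.002
grasp_force: 0.3
```

Emit:
{"op": "play_rows", "data": {"rows": [{"dp": [0, 0.05, 0], "turn": [0, 0, 0], "fingers": 1}, {"dp": [0, 0.05, 0], "turn": [0, 0, 0], "fingers": 1}]}}

```text
clock: 4.98
eef_pos: [545.6, 176.0, 55.3]
tcp_rot: [-3.139, -0.0, -2.932]
contact_force: [4.4, -18.3, 1.1]
opening: 0.001
grasp_force: 9.0
```

Emit:
{"op": "play_rows", "data": {"rows": [{"dp": [0, 0.05, 0], "turn": [0, 0, 0], "fingers": 1}, {"dp": [0, 0.05, 0], "turn": [0, 0, 0], "fingers": 1}]}}

```text
clock: 5.15
eef_pos: [544.9, 179.6, 55.3]
tcp_rot: [-3.139, -0.0, -2.933]
contact_force: [2.4, -11.5, 0.3]
opening: 0.002
grasp_force: 5.4
```

Emit:
{"op": "play_rows", "data": {"rows": [{"dp": [0, 0.05, 0], "turn": [0, 0, 0], "fingers": 1}, {"dp": [0, 0.05, 0], "turn": [0, 0, 0], "fingers": 1}]}}

```text
clock: 5.32
eef_pos: [543.9, 184.3, 55.3]
tcp_rot: [-3.14, -0.0, -2.933]
contact_force: [0.4, -4.8, -0.7]
opening: -0.002
grasp_force: 2.6
```

Emit:
{"op": "play_rows", "data": {"rows": [{"dp": [0, 0.04, 0], "turn": [0, 0, 0], "fingers": 1}, {"dp": [0, 0.04, 0], "turn": [0, 0, 0], "fingers": 1}]}}

```text
clock: 5.48
eef_pos: [543.1, 188.2, 55.2]
tcp_rot: [-3.141, -0.0, -2.934]
contact_force: [0.2, -1.5, 0.1]
opening: -0.001
grasp_force: 0.8
```

Emit:
{"op": "play_rows", "data": {"rows": [{"dp": [0, 0, 0], "turn": [0, 0, 0], "fingers": 1}, {"dp": [0, 0, 0], "turn": [0, 0, 0], "fingers": 1}]}}

```text
clock: 5.65
eef_pos: [543.2, 188.8, 55.3]
tcp_rot: [3.141, 0.0, -2.933]
contact_force: [-0.0, 0.1, 0.0]
opening: 0.002
grasp_force: 0.0
```

```bash
python3 - <<'E'
from h import *
s=r.sense();print(s["eef_pos"],s["contact_force"])
f=r.grab_frame("scene");g=f["pixels"][:,:,::-1]
cv2.imwrite("pics/s2.png",cv2.resize(g[180:380,250:500],None,fx=3,fy=3,interpolation=cv2.INTER_CUBIC))
E
```

```text
[543.23843836 188.82906826  55.34758982] [-0.01338362  0.12799393  0.0307876 ]
```

View pics/s2.png

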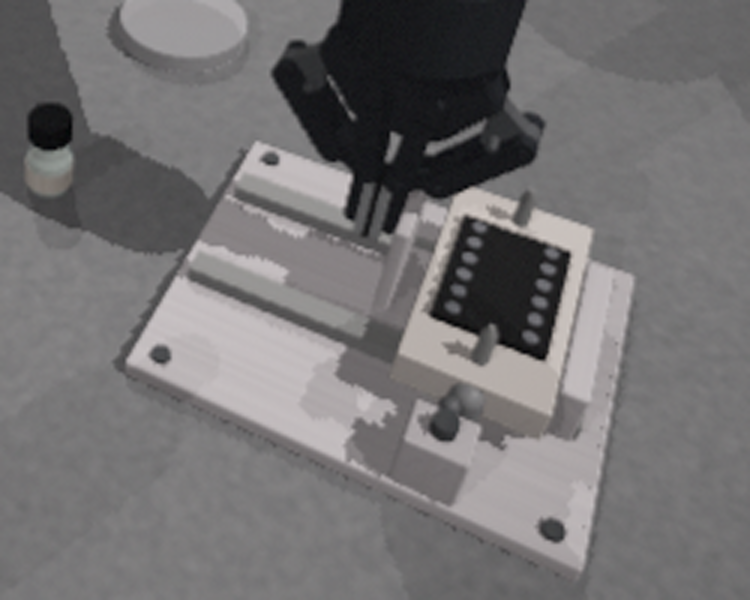

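The carriage at (500,300) now appears to touch the end stop at (590,340), and the force has dropped to zero, as it would after the snap. I'll push gently to feel the rigid stop.

Emit:
{"op": "play_rows", "data": {"rows": [{"dp": [0, 0.04, 0], "turn": [0, 0, 0], "fingers": 1}, {"dp": [0, 0.02, 0], "turn": [0, 0, 0], "fingers": 1}]}}

```text
clock: 5.87
eef_pos: [543.1, 189.2, 55.4]
tcp_rot: [-3.139, 0.0, -2.932]
contact_force: [4.8, -16.2, 1.7]
opening: 0.003
grasp_force: 8.5
```

Emit:
{"op": "play_rows", "data": {"rows": [{"dp": [0, 0.02, 0], "turn": [0, 0, 0], "fingers": 1}, {"dp": [0, 0.02, 0], "turn": [0, 0, 0], "fingers": 1}]}}

```text
clock: 6.03
eef_pos: [543.1, 189.4, 55.4]
tcp_rot: [-3.137, 0.0, -2.932]
contact_force: [6.5, -25.0, 3.9]
opening: -0.001
grasp_force: 13.0
```

Emit:
{"op": "play_rows", "data": {"rows": [{"dp": [0, -0.5, 0], "turn": [0, 0, 0], "fingers": 1}, {"dp": [0, -0.5, 0], "turn": [0, 0, 0], "fingers": 1}, {"dp": [0, 0, -0.7], "turn": [0, 0, 0], "fingers": 1}, {"dp": [0, 0, -0.7], "turn": [0, 0, 0], "fingers": 1}, {"dp": [0, 0, -0.7], "turn": [0, 0, 0], "fingers": 1}]}}

```text
clock: 6.45
eef_pos: [550.2, 152.8, 139.9]
tcp_rot: [3.141, -0.001, -2.934]
contact_force: [0.1, -0.3, -0.4]
opening: -0.001
grasp_force: 0.0
```

Emit:
{"op": "play_rows", "data": {"rows": [{"dp": [0, 0, -0.7], "turn": [0, 0, 0.866], "fingers": 0}, {"dp": [0, 0, -0.7], "turn": [0, 0, 0.866], "fingers": 0}, {"dp": [0, 0, 0], "turn": [0, 0, 0.866], "fingers": 0}, {"dp": [0, 0, 0], "turn": [0, 0, 0.866], "fingers": 0}, {"dp": [0, 0, 0], "turn": [0, 0, 0.866], "fingers": 0}]}}

```text
clock: 6.87
eef_pos: [550.9, 153.4, 196.2]
tcp_rot: [3.141, 0.001, 2.892]
contact_force: [0.3, -0.0, 0.3]
opening: 0.71
grasp_force: 0.0
```

Emit:
{"op": "play_rows", "data": {"rows": [{"dp": [-0.214, -0.853, 0], "turn": [0, 0, 0], "fingers": 0}, {"dp": [-0.214, -0.853, 0], "turn": [0, 0, 0], "fingers": 0}, {"dp": [-0.214, -0.853, 0], "turn": [0, 0, 0], "fingers": 0}, {"dp": [-0.214, -0.853, 0], "turn": [0, 0, 0], "fingers": 0}, {"dp": [-0.214, -0.853, 0], "turn": [0, 0, 0], "fingers": 0}]}}

```text
clock: 7.28
eef_pos: [550.5, -24.0, 195.5]
tcp_rot: [3.141, 0.0, 2.897]
contact_force: [1.3, 0.5, 0.5]
opening: 1.002
grasp_force: 0.0
```

Emit:
{"op": "play_rows", "data": {"rows": [{"dp": [-0.214, -0.853, 0], "turn": [0, 0, 0], "fingers": 0}, {"dp": [-0.214, -0.853, 0], "turn": [0, 0, 0], "fingers": 0}, {"dp": [-0.214, -0.853, 0], "turn": [0, 0, 0], "fingers": 0}, {"dp": [-0.214, -0.853, 0], "turn": [0, 0, 0], "fingers": 0}, {"dp": [-0.214, -0.853, 0], "turn": [0, 0, 0], "fingers": 0}]}}

```text
clock: 7.7
eef_pos: [550.6, -200.2, 195.5]
tcp_rot: [3.141, 0.0, 2.896]
contact_force: [1.1, 0.2, -0.3]
opening: 0.996
grasp_force: 0.0
```

Emit:
{"op": "play_rows", "data": {"rows": [{"dp": [0, 0, 0], "turn": [0, 0, 0], "fingers": 0}, {"dp": [0, 0, 0], "turn": [0, 0, 0], "fingers": 0}, {"dp": [0, 0, 0], "turn": [0, 0, 0], "fingers": 0}]}}

```text
clock: 7.95
eef_pos: [550.5, -198.3, 195.1]
tcp_rot: [3.141, -0.0, 2.895]
contact_force: [-0.4, 0.1, -0.0]
opening: 1.003
grasp_force: 0.0
```

```bash
python3 - <<'E'
from h import *
for n in("scene","top"):
    f=r.grab_frame(n);np.savez(f"{n}1.npz",**f);g=f["pixels"][:,:,::-1]
    if n=="top":A=cv2.resize(g[145:270,55:185],None,fx=4,fy=4,interpolation=cv2.INTER_CUBIC)
    else:B=cv2.resize(g[150:220,150:220],None,fx=4,fy=4,interpolation=cv2.INTER_CUBIC)
o=np.zeros((500,800,3),np.uint8);o[:,:520]=A;o[:280,520:]=B;cv2.imwrite("pics/t1.png",o)
print(r.sense()["eef_pos"],r.sense()["tcp_rot"])
f=dict(np.load("top1.npz"));hsv=cv2.cvtColor(f["pixels"],cv2.COLOR_RGB2GRAY)
for X in(75,):
    m=np.zeros_like(hsv);m[182:240,75:130]=(hsv[182:240,75:130]<55)*255
    m=cv2.morphologyEx(m,cv2.MORPH_CLOSE,np.ones((7,7)));print("pad z55",rect(f,m,55))
E
```

```text
[ 550.735194   -197.49102796  195.22136279] [ 3.14125108e+00 -3.26675132e-04  2.89719633e+00]
pad z55 ((529.2109375, 253.85398864746094), (68.97136688232422, 50.78078842163086), 11.453139305114746)
```

View pics/t1.png

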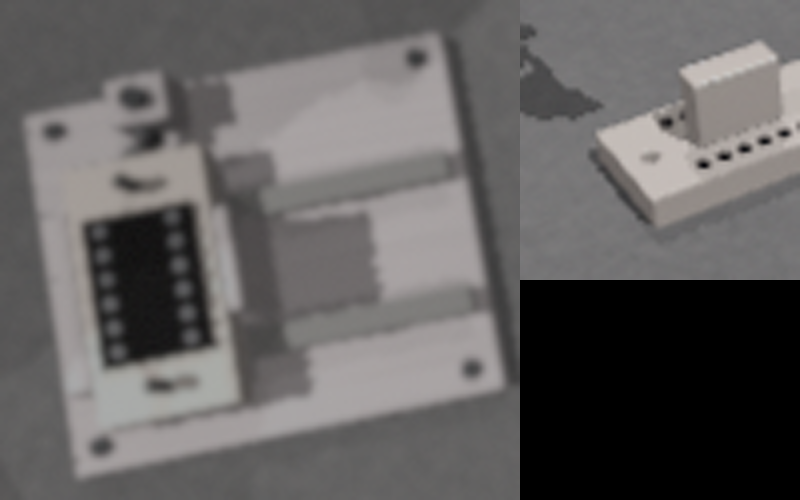

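The top crop shows the lower half home at about (150,285), with the pad centred at (529.2,253.9) mm. It has moved 80 mm, a full stroke. The cover is undisturbed, so I'll go down and grasp the rib.

Emit:
{"op": "play_rows", "data": {"rows": [{"dp": [0, 0, 0.9], "turn": [0, 0, 0], "fingers": 0}, {"dp": [0, 0, 0.9], "turn": [0, 0, 0], "fingers": 0}, {"dp": [0, 0, 0.9], "turn": [0, 0, 0], "fingers": 0}, {"dp": [0, 0, 0.9], "turn": [0, 0, 0], "fingers": 0}, {"dp": [0, 0, 0.4], "turn": [0, 0, 0], "fingers": 0}]}}

```text
clock: 8.47
eef_pos: [548.5, -196.3, 31.3]
tcp_rot: [3.141, -0.005, 2.898]
contact_force: [-0.7, 0.3, -0.9]
opening: 1.003
grasp_force: 0.0
```

Emit:
{"op": "play_rows", "data": {"rows": [{"dp": [0, 0, 0.2], "turn": [0, 0, 0], "fingers": 0}, {"dp": [0, 0, 0.1], "turn": [0, 0, 0], "fingers": 0}, {"dp": [0, 0, 0], "turn": [0, 0, 0], "fingers": 0}]}}

```text
clock: 8.72
eef_pos: [551.1, -198.0, 23.3]
tcp_rot: [3.142, -0.0, 2.897]
contact_force: [0.3, 0.1, 0.8]
opening: 1.001
grasp_force: 0.0
```

Emit:
{"op": "play_rows", "data": {"rows": [{"dp": [0, 0, 0], "turn": [0, 0, 0], "fingers": 1}, {"dp": [0, 0, 0], "turn": [0, 0, 0], "fingers": 1}, {"dp": [0, 0, 0], "turn": [0, 0, 0], "fingers": 1}, {"dp": [0, 0, 0], "turn": [0, 0, 0], "fingers": 1}, {"dp": [0, 0, 0], "turn": [0, 0, 0], "fingers": 1}], "force": 70}}

```text
clock: 9.13
eef_pos: [551.2, -198.8, 24.0]
tcp_rot: [-3.141, 0.001, 2.896]
contact_force: [0.6, -0.4, -0.9]
opening: 0.299
grasp_force: 0.0
```

Emit:
{"op": "play_rows", "data": {"rows": [{"dp": [0, 0, 0], "turn": [0, 0, 0], "fingers": 1}, {"dp": [0, 0, 0], "turn": [0, 0, 0], "fingers": 1}, {"dp": [0, 0, 0], "turn": [0, 0, 0], "fingers": 1}]}}

```text
clock: 9.38
eef_pos: [551.2, -198.8, 24.0]
tcp_rot: [-3.141, 0.001, 2.896]
contact_force: [-0.3, 0.4, 6.0]
opening: 0.224
grasp_force: 69.4
```

Emit:
{"op": "play_rows", "data": {"rows": [{"dp": [0, 0, -0.3], "turn": [0, 0, 0], "fingers": 1}, {"dp": [0, 0, -0.8], "turn": [0, 0, 0], "fingers": 1}, {"dp": [0, 0, -0.9], "turn": [0, 0, 0], "fingers": 1}, {"dp": [0, 0, -0.9], "turn": [0, 0, 0], "fingers": 1}, {"dp": [0, 0, -0.85], "turn": [0, 0, 0], "fingers": 1}]}}

```text
clock: 9.8
eef_pos: [550.2, -198.5, 175.6]
tcp_rot: [3.142, -0.0, 2.896]
contact_force: [0.7, -0.6, -2.5]
opening: 0.224
grasp_force: 68.7
```

Emit:
{"op": "play_rows", "data": {"rows": [{"dp": [0, 0, 0], "turn": [0, 0, -0.858], "fingers": 1}, {"dp": [0, 0, 0], "turn": [0, 0, -0.858], "fingers": 1}, {"dp": [0, 0, 0], "turn": [0, 0, -0.858], "fingers": 1}, {"dp": [0, 0, 0], "turn": [0, 0, -0.858], "fingers": 1}, {"dp": [0, 0, 0], "turn": [0, 0, -0.858], "fingers": 1}]}}

```text
clock: 10.22
eef_pos: [550.3, -198.5, 173.9]
tcp_rot: [3.142, -0.0, -2.933]
contact_force: [-0.5, 0.3, -3.2]
opening: 0.224
grasp_force: 68.8
```

Emit:
{"op": "play_rows", "data": {"rows": [{"dp": [-0.118, 0.747, 0], "turn": [0, 0, 0], "fingers": 1}, {"dp": [-0.118, 0.747, 0], "turn": [0, 0, 0], "fingers": 1}, {"dp": [-0.118, 0.747, 0], "turn": [0, 0, 0], "fingers": 1}, {"dp": [-0.118, 0.747, 0], "turn": [0, 0, 0], "fingers": 1}, {"dp": [-0.118, 0.747, 0], "turn": [0, 0, 0], "fingers": 1}]}}

```text
clock: 10.63
eef_pos: [542.9, -46.3, 173.8]
tcp_rot: [3.141, -0.0, -2.938]
contact_force: [0.7, 0.2, -3.2]
opening: 0.224
grasp_force: 69.2
```

Emit:
{"op": "play_rows", "data": {"rows": [{"dp": [-0.118, 0.747, 0], "turn": [0, 0, 0], "fingers": 1}, {"dp": [-0.118, 0.747, 0], "turn": [0, 0, 0], "fingers": 1}, {"dp": [-0.118, 0.747, 0], "turn": [0, 0, 0], "fingers": 1}, {"dp": [-0.118, 0.747, 0], "turn": [0, 0, 0], "fingers": 1}, {"dp": [-0.118, 0.747, 0], "turn": [0, 0, 0], "fingers": 1}]}}

```text
clock: 11.05
eef_pos: [535.8, 104.9, 173.9]
tcp_rot: [-3.142, -0.0, -2.938]
contact_force: [0.6, -0.5, -2.4]
opening: 0.221
grasp_force: 69.2
```

Emit:
{"op": "play_rows", "data": {"rows": [{"dp": [-0.118, 0.747, 0], "turn": [0, 0, 0], "fingers": 1}, {"dp": [-0.118, 0.747, 0], "turn": [0, 0, 0], "fingers": 1}, {"dp": [-0.118, 0.747, 0], "turn": [0, 0, 0], "fingers": 1}, {"dp": [-0.118, 0.747, 0], "turn": [0, 0, 0], "fingers": 1}, {"dp": [-0.118, 0.747, 0], "turn": [0, 0, 0], "fingers": 1}]}}

```text
clock: 11.47
eef_pos: [528.7, 255.9, 173.8]
tcp_rot: [-3.142, -0.0, -2.938]
contact_force: [0.4, -0.8, -3.3]
opening: 0.225
grasp_force: 69.2
```

Emit:
{"op": "play_rows", "data": {"rows": [{"dp": [0, 0, 0.5], "turn": [0, 0, 0], "fingers": 1}, {"dp": [0, 0, 0.5], "turn": [0, 0, 0], "fingers": 1}, {"dp": [0, 0, 0], "turn": [0, 0, 0], "fingers": 1}, {"dp": [0, 0, 0], "turn": [0, 0, 0], "fingers": 1}, {"dp": [0, 0, 0], "turn": [0, 0, 0], "fingers": 1}]}}

```text
clock: 11.88
eef_pos: [529.6, 254.5, 134.3]
tcp_rot: [3.142, 0.0, -2.938]
contact_force: [0.1, -0.8, -1.7]
opening: 0.223
grasp_force: 69.4
```

```bash
python3 - <<'E'
from h import *
for n in("scene","top"):
    f=r.grab_frame(n);np.savez(f"{n}2.npz",**f);g=f["pixels"][:,:,::-1]
    if n=="top":A=cv2.resize(g[150:270,60:160],None,fx=4,fy=4,interpolation=cv2.INTER_CUBIC)
    else:B=cv2.resize(g[195:330,355:455],None,fx=4,fy=4,interpolation=cv2.INTER_CUBIC)
o=np.zeros((540,800,3),np.uint8);o[:480,:400]=A;o[:,400:]=B;cv2.imwrite("pics/t2.png",o)
s=r.sense();print(s["eef_pos"],s["tcp_rot"],s["contact_force"])
E
```

```text
[530.15790431 254.59743475 134.72065004] [ 3.14114022e+00  1.83178928e-03 -2.93832947e+00] [-1.02653486 -0.30003947 -2.77144433]
```

View pics/t2.png

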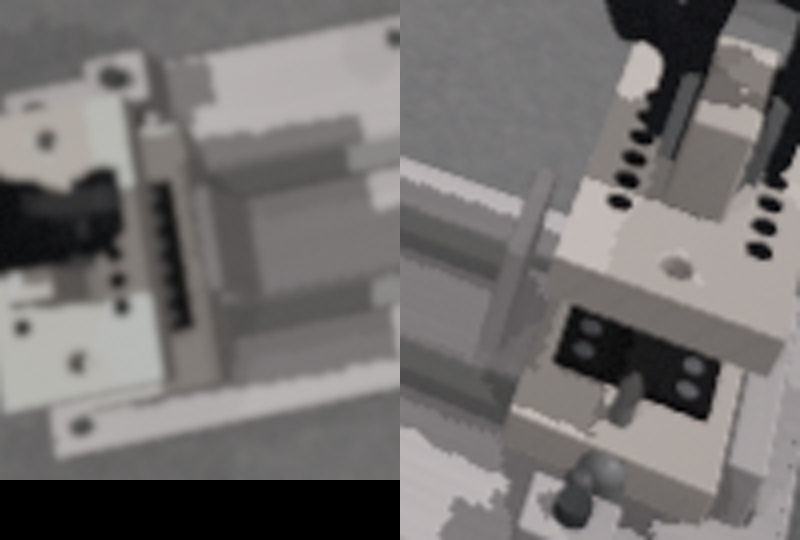

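The top crop shows the cover holes at (46,139) and (77,362). The scene crop shows the near hole at (678,267), with the near dowel's tip at about (633,378) and its base at (622,422). I'll compare these in world coordinates.

```bash
python3 - <<'E'
from h import *
t=dict(np.load("top2.npz"));s=dict(np.load("scene2.npz"));s1=dict(np.load("scene1.npz"))
T=lambda x,y,z:ray(t,60+(x+.5)/4-.5,150+(y+.5)/4-.5,z)
S=lambda x,y,z:ray(s,355+(x-400+.5)/4-.5,195+(y+.5)/4-.5,z)
h=[T(46,139,128.5),T(77,362,128.5)];d=h[0]-h[1];print("holes top",h,sum(h)/2,np.linalg.norm(d),np.degrees(np.arctan2(d[1],d[0])))
print("hole scene",S(678,267,128.5)); print("dowel tip",S(633,378,74),"base",S(622,420,50))
y=np.radians(11.7);L=np.array([529.2,254.2])
for sg in(1,-1):
    D=L+sg*50*np.array([np.cos(y),np.sin(y)]);print("dowel pred",D,"tip px scene",proj(s1,[*D,74]),proj(s1,[*D,50]))
g=s1["pixels"][:,:,::-1];cv2.imwrite("pics/d1.png",cv2.resize(g[225:325,375:455],None,fx=6,fy=6,interpolation=cv2.INTER_CUBIC))
E
```

```text
holes top [array([579.17355405, 264.97605078]), array([480.48245699, 245.26403134])] [529.82800552 255.12004106] 100.64043098810727 11.295306177267543
hole scene [580.31665126 265.6859748 ]
dowel tip [582.02171578 265.6666004 ] base [580.06129477 267.06357582]
dowel pred [578.16114053 264.33936477] tip px scene [np.float64(413.10951367963037), np.float64(286.88735418242936)] [np.float64(408.8356161082031), np.float64(297.71221477506543)]
dowel pred [480.23885947 244.06063523] tip px scene [np.float64(426.6362226726542), np.float64(241.67366135478744)] [np.float64(422.5236239650627), np.float64(252.35444450851136)]
```

View pics/d1.png

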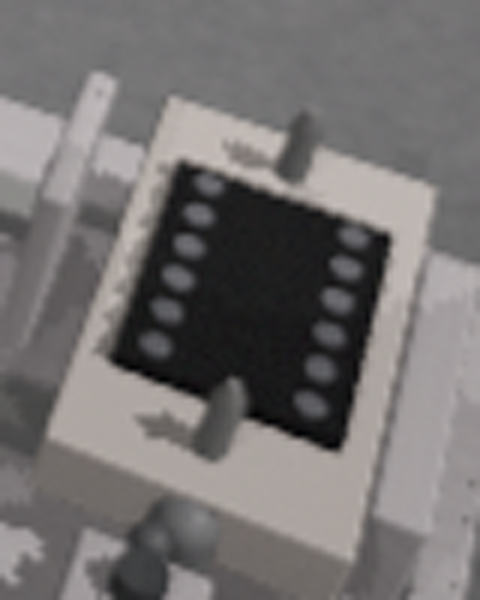

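```bash
python3 - <<'E'
from h import *
s1=dict(np.load("scene1.npz"))
C=lambda x,y,z:ray(s1,375+(x+.5)/6-.5,225+(y+.5)/6-.5,z)
for n,a,b in(("tip",C(234,381,74),C(307,115,74)),("base",C(212,455,50),C(291,178,50))):
    d=a-b;print(n,a,b,(a+b)/2,np.linalg.norm(d),np.degrees(np.arctan2(d[1],d[0])))
c=[C(*p,50) for p in((172,97),(437,187),(355,560),(48,443))];print("land",np.mean(c,0))
for a,b in((3,0),(2,1)):d=c[a]-c[b];print(np.linalg.norm(d),np.degrees(np.arctan2(d[1],d[0])))
# top view dowel tips
t=dict(np.load("top1.npz"))
m=t["pixels"].min(2)
for z,q in((50,[(68,170),(204,146),(241,403),(101,427)]),):
    c=[ray(t,55+(x+.5)/4-.5,145+(y+.5)/4-.5,z) for x,y in q];print("land top",np.mean(c,0))
E
```

```text
tip [579.68570132 265.66690223] [485.5726209  244.80110562] [532.62916111 255.23400393] 96.3984096079756 12.500829211364987
base [581.5328695  267.40181291] [483.64294122 246.3599073 ] [532.58790536 256.88086011] 100.12591997712339 12.131402368974625
land [532.08197199 256.65231537]
130.81621410484442 12.019332526792327
128.81628929850268 11.99126627875958
land top [529.12947966 253.34758568]
```

Emit:
{"op": "play_rows", "data": {"rows": [{"dp": [0, 0, 0.25], "turn": [0, 0, 0], "fingers": 1}, {"dp": [0, 0, 0.25], "turn": [0, 0, 0], "fingers": 1}, {"dp": [0, 0, 0.2], "turn": [0, 0, 0], "fingers": 1}, {"dp": [0, 0, 0.1], "turn": [0, 0, 0], "fingers": 1}, {"dp": [0, 0, 0], "turn": [0, 0, 0], "fingers": 1}]}}

```text
clock: 12.4
eef_pos: [528.3, 254.1, 99.6]
tcp_rot: [-3.141, -0.003, -2.938]
contact_force: [-0.2, 0.0, -2.1]
opening: 0.226
grasp_force: 69.5
```

Emit:
{"op": "play_rows", "data": {"rows": [{"dp": [0, 0, 0], "turn": [0, 0, 0], "fingers": 1}, {"dp": [0, 0, 0.05], "turn": [0, 0, 0], "fingers": 1}, {"dp": [0, 0, 0.05], "turn": [0, 0, 0], "fingers": 1}, {"dp": [0, 0, 0], "turn": [0, 0, 0], "fingers": 1}]}}

```text
clock: 12.73
eef_pos: [529.3, 254.7, 97.2]
tcp_rot: [-3.142, 0.0, -2.938]
contact_force: [0.2, 0.2, -2.1]
opening: 0.221
grasp_force: 69.5
```

```bash
python3 - <<'E'
from h import *
for n in("scene","top"):
    f=r.grab_frame(n);np.savez(f"{n}3.npz",**f);g=f["pixels"][:,:,::-1]
    if n=="top":A=cv2.resize(g[155:255,60:126],None,fx=6,fy=6,interpolation=cv2.INTER_CUBIC)
    else:B=cv2.resize(g[235:335,380:446],None,fx=6,fy=6,interpolation=cv2.INTER_CUBIC)
cv2.imwrite("pics/t3.png",np.hstack([A,B]))
s=r.sense();print(s["eef_pos"],s["tcp_rot"],s["contact_force"],s["wrist_torque"])
E
```

```text
[529.3344701  254.66652814  97.36789779] [ 3.14157096e+00  6.83324485e-05 -2.93766956e+00] [ 0.65544643  0.22300109 -2.34723161] [-0.01010876  0.02941503  0.00707759]
```

View pics/t3.png

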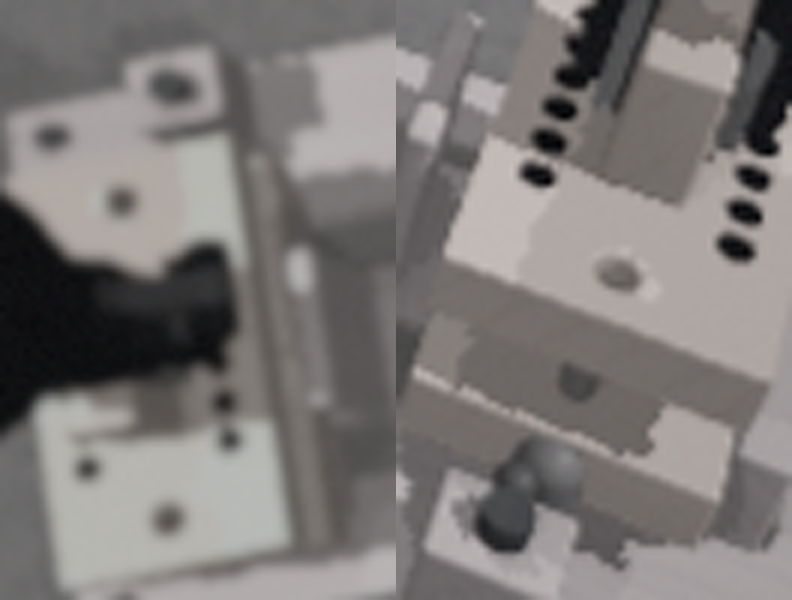

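The scene crop shows the near hole at (620,272) and the dowel's foot at about (577,390), in line with the hole. There is no contact force yet. A quick check of the axis in this one view.

```bash
python3 - <<'E'
from h import *
s=dict(np.load("scene3.npz"));t=dict(np.load("top3.npz"))
S=lambda x,y,z:ray(s,380+(x-396+.5)/6-.5,235+(y+.5)/6-.5,z)
T=lambda x,y,z:ray(t,60+(x+.5)/6-.5,155+(y+.5)/6-.5,z)
print("hole scene",S(620,272,91.3),"dowel base centre",S(577,396,50),"from earlier view",S((408.0+2.58-380+.0)*6+396,0,50)[:0])
h=[T(122,202,91.3),T(168,518,91.3)];d=h[0]-h[1];print(h,sum(h)/2,np.linalg.norm(d),np.degrees(np.arctan2(d[1],d[0])))
E
```

```text
hole scene [579.64862254 265.76322874] dowel base centre [581.95616187 267.34353269] from earlier view []
[array([577.65705258, 264.62682887]), array([479.81477035, 244.7200359 ])] [528.73591147 254.67343238] 99.84684571137117 11.500312459398453
```

Emit:
{"op": "play_rows", "data": {"rows": [{"dp": [-0.015, 0, 0.05], "turn": [0, 0, 0], "fingers": 1}, {"dp": [0, 0, 0.05], "turn": [0, 0, 0], "fingers": 1}, {"dp": [0, 0, 0], "turn": [0, 0, 0], "fingers": 1}]}}

```text
clock: 13.08
eef_pos: [529.8, 254.7, 92.9]
tcp_rot: [-3.141, -0.0, -2.938]
contact_force: [-0.3, -0.5, -2.8]
opening: 0.222
grasp_force: 69.5
```

Emit:
{"op": "play_rows", "data": {"rows": [{"dp": [0, 0, 0.05], "turn": [0, 0, 0], "fingers": 1}, {"dp": [0, 0, 0.05], "turn": [0, 0, 0], "fingers": 1}, {"dp": [0, 0, 0], "turn": [0, 0, 0], "fingers": 1}]}}

```text
clock: 13.33
eef_pos: [529.7, 254.7, 88.8]
tcp_rot: [-3.141, -0.001, -2.938]
contact_force: [-0.3, -0.2, -2.8]
opening: 0.221
grasp_force: 69.4
```

```bash
python3 - <<'E'
from h import *
s=r.sense();print(s["eef_pos"],s["tcp_rot"],s["contact_force"],s["wrist_torque"])
E
```

```text
[529.68247689 254.65038293  88.81374815] [-3.14145236e+00 -5.81653883e-04 -2.93768331e+00] [-0.2741369  -0.16852857 -2.79565068] [-0.00229526 -0.01315037 -0.02578277]
```

Emit:
{"op": "play_rows", "data": {"rows": [{"dp": [0, 0, 0.05], "turn": [0, 0, 0], "fingers": 1}, {"dp": [0, 0, 0.05], "turn": [0, 0, 0], "fingers": 1}, {"dp": [0, 0, 0.05], "turn": [0, 0, 0], "fingers": 1}, {"dp": [0, 0, 0.05], "turn": [0, 0, 0], "fingers": 1}, {"dp": [0, 0, 0], "turn": [0, 0, 0], "fingers": 1}], "force": 100}}

```text
clock: 13.75
eef_pos: [529.7, 254.6, 80.8]
tcp_rot: [-3.141, -0.001, -2.938]
contact_force: [0.3, 0.2, -2.3]
opening: 0.217
grasp_force: 98.1
```

Emit:
{"op": "play_rows", "data": {"rows": [{"dp": [0, 0, 0.04], "turn": [0, 0, 0], "fingers": 1}, {"dp": [0, 0, 0.03], "turn": [0, 0, 0], "fingers": 1}, {"dp": [0, 0, 0], "turn": [0, 0, 0], "fingers": 1}]}}

```text
clock: 14.0
eef_pos: [530.0, 254.8, 78.6]
tcp_rot: [3.142, 0.0, -2.938]
contact_force: [-0.4, 0.2, 1.2]
opening: 0.223
grasp_force: 98.7
```

Emit:
{"op": "play_rows", "data": {"rows": [{"dp": [0, 0, 0.03], "turn": [0, 0, 0], "fingers": 1}, {"dp": [0, 0, 0.03], "turn": [0, 0, 0], "fingers": 1}, {"dp": [0, 0, 0], "turn": [0, 0, 0], "fingers": 1}]}}

```text
clock: 14.25
eef_pos: [530.0, 254.8, 76.2]
tcp_rot: [3.141, 0.0, -2.938]
contact_force: [-1.6, -1.1, 2.7]
opening: 0.222
grasp_force: 98.9
```

Emit:
{"op": "play_rows", "data": {"rows": [{"dp": [0, 0, 0.03], "turn": [0, 0, 0], "fingers": 1}, {"dp": [0, 0, 0.02], "turn": [0, 0, 0], "fingers": 1}, {"dp": [0, 0, 0], "turn": [0, 0, 0], "fingers": 1}]}}

```text
clock: 14.5
eef_pos: [530.0, 254.8, 74.1]
tcp_rot: [3.142, 0.0, -2.938]
contact_force: [-1.4, -0.1, 5.9]
opening: 0.221
grasp_force: 99.2
```

Emit:
{"op": "play_rows", "data": {"rows": [{"dp": [0, 0, 0.02], "turn": [0, 0, 0], "fingers": 1}, {"dp": [0, 0, 0.01], "turn": [0, 0, 0], "fingers": 1}, {"dp": [0, 0, 0], "turn": [0, 0, 0], "fingers": 1}]}}

```text
clock: 14.75
eef_pos: [530.0, 254.8, 74.0]
tcp_rot: [3.142, 0.0, -2.938]
contact_force: [-5.9, -2.5, 15.3]
opening: 0.219
grasp_force: 101.1
```

Emit:
{"op": "play_rows", "data": {"rows": [{"dp": [0, 0, 0.01], "turn": [0, 0, 0], "fingers": 1}, {"dp": [0, 0, 0], "turn": [0, 0, 0], "fingers": 1}, {"dp": [0, 0, 0], "turn": [0, 0, 0], "fingers": 1}]}}

```text
clock: 15.0
eef_pos: [530.0, 254.8, 74.0]
tcp_rot: [3.141, 0.0, -2.938]
contact_force: [-5.2, -2.4, 18.7]
opening: 0.221
grasp_force: 101.6
```

Emit:
{"op": "play_rows", "data": {"rows": [{"dp": [0, 0, 0.01], "turn": [0, 0, 0], "fingers": 1}, {"dp": [0, 0, 0], "turn": [0, 0, 0], "fingers": 1}, {"dp": [0, 0, 0], "turn": [0, 0, 0], "fingers": 1}, {"dp": [0, 0, 0], "turn": [0, 0, 0], "fingers": 1}, {"dp": [0, 0, 0], "turn": [0, 0, 0], "fingers": 1}]}}

```text
clock: 15.42
eef_pos: [530.1, 254.9, 74.0]
tcp_rot: [3.141, 0.001, -2.938]
contact_force: [-7.3, -3.6, 23.9]
opening: 0.223
grasp_force: 102.3
```

```bash
python3 - <<'E'
from h import *
for n in("scene","top"):
    f=r.grab_frame(n);g=f["pixels"][:,:,::-1]
    if n=="top":A=cv2.resize(g[85:310,60:260],None,fx=2,fy=2,interpolation=cv2.INTER_CUBIC)
    else:B=cv2.resize(g[230:342,370:470],None,fx=4,fy=4,interpolation=cv2.INTER_CUBIC)
o=np.zeros((450,800,3),np.uint8);o[:,:400]=A;o[:448,400:]=B;cv2.imwrite("pics/end.png",o)
s=r.sense();print(s["eef_pos"],s["tcp_rot"],s["contact_force"],s["grasp_force"])
E
```

```text
[530.06287618 254.85392643  73.93992293] [ 3.14147382e+00  5.34607303e-04 -2.93761513e+00] [-7.38776261 -3.11474202 23.83786078] 102.25604295730591
```

View pics/end.png

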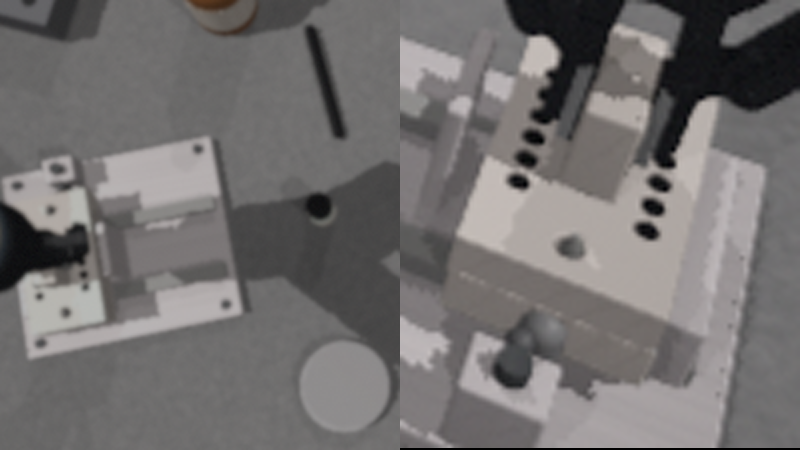

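The halves meet with no visible gap; the seam runs along (550,320). The near dowel comes through its hole at (571,245), and the carriage is against the end stop. The vial, dish and pen haven't moved, so I'm handing the job in.

```bash
python3 -c "
from rig import r
print(r.sign_off())"
```

```text
the job is handed in; nothing more can be done
None
```

The manifold is closed and handed in at about 15.5 s: the carriage is clicked home, the upper half is on both dowels and held pressed shut at about 24 N with no visible gap, and the vial, dish and pen are where they were.

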